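# Prove the ring clamp, then put the flask up

## Task

Before the flask goes up on the retort stand, check that the support ring's clamp is tight: with the fingers shut, push down on the end of the screw's cross-bar that tightens it, with about 10 N (never over 15 N), and hold that for a good second - the screw must not turn; then press straight down on the middle of the gauze on the ring in the same way, 10 N for a good second, to see that the clamp does not slide down the rod. When both have held, stand the stoppered conical flask gently upright on the middle of the gauze and let go of it, leaving the clamp where it was and everything else on the bench undisturbed.

Things in the scene. Friction and masses are not known exactly. Their poses are not given: they have to be found in the camera images.
- stand: retort stand, fixed to the bench: dark steel base plate 125 x 210 x 12 mm and a bright upright rod 12 mm thick, 450 mm tall. Origin on the bench at the rod's axis, z up. The ring points along the stand's own -y, the clamp screw sticks out along its +y. The base plate reaches from 40 mm (+y) to 170 mm (-y) of the rod and 62 mm to either side (x).
- boss: grey boss clamp 34 x 46 x 32 mm round the rod, origin on the rod's axis at mid-height of clamp, screw and ring arm, axes parallel to the stand's; 140 to 190 mm above the bench. It is done up tight; only some 25 N or more on the ring would drive it down the rod.
- dot (a point): red paint dot on the brass collar (28 mm across) of the clamp screw, 12 mm from the screw's axis, 58 mm along +y from the rod; shows whether the screw turns. The screw's axis is level and lies along the stand's y. About 21 N on the knob would drive the screw round.
- knob: black end knob (14 mm thick, 18 mm long) of the screw's cross-bar, at the end that goes DOWN to tighten: on the stand's -x side, the right-hand end for someone facing the screw head. Origin at its middle, 74 mm along the stand's +y from the rod, 38 mm from the screw's axis. Own x points along the bar to the other, identical knob, y along the screw outwards.
- bar (a point): middle of the cross-bar, on the screw's axis, 74 mm along +y from the rod: bar 7 mm thick, hub 16 mm. It starts within 0.36 rad of level. The bar sits loosely: the knob may sink up to 5 mm almost freely before the bar bears on the screw, then resists with roughly 9 N per mm.
- ring: steel support ring 100 mm across on a 10 mm arm, carrying a square wire gauze 104 x 104 mm with a white ceramic disc 76 mm across, fixed to the ring; origin on the rod's axis at the clamp's mid-height, axes parallel to the stand's; the ring's centre is 130 mm along -y from the rod. Springs by about 1 mm per 7 N pressed on its middle.
- gauze (a point): centre of the top of the white disc on the gauze, 9 mm above the boss's origin, 130 mm from the rod; z up.
- flask: loose conical flask of greenish glass with a black rubber stopper, 0.10 to 0.20 kg: base 66 mm across, cone up to 70 mm height, neck 27 mm across from 70 to 99 mm, lip 32 mm across from 99 to 103 mm, stopper 28 mm across up to 115 mm. Origin at the centre of its underside, z up. Starts standing on the bench to the right of the stand; it and the beaker may stand in either of two places.
- beaker: bystander: small clear open beaker, 52 mm across, 68 mm high; origin under its centre. Leave it.
- marker: bystander: white marker pen with red cap, 135 mm long along its x, 15 mm thick, lying on the bench; origin under its middle.
- slides: bystander: blue slide box 87 x 102 x 34 mm; origin under its centre.
- dishes: bystander: stack of three petri dishes, 94 mm across, 45 mm high; origin under its centre.
- washer: bystander: white wash bottle with blue spout, 68 mm across, 185 mm high; origin under its centre.
- glasses: bystander: black spectacles, 120 mm wide, 40 mm high, temples along own +x 135 mm; origin on the bench under the bridge.
- burner: bystander: brass gas burner, base 76 mm across, 139 mm high; origin under its centre.

How it is judged:
By the outcome, as a careful person would: the job done as asked, in the order asked, and still so for the second after the job is handed in, with the robot touching nothing.
It also fails if it takes over 72 s, if anything falls off the work surface, if the arm or the gripper's body presses on something with over 40 N, if the wrist force passes 120 N, or if a joint passes its speed limit or range.

## Robot

A 6-joint arm with a two-finger parallel gripper is mounted at the origin on the work surface. World frame = base frame: x ahead of the robot, y to its left, z up, the work surface at z = 0. Lengths are in mm, angles in rad, forces in N, time in s.
With the tool pointing down it reaches from about 300 to 775 mm from the base axis. Payload 14.6 kg.
Tool frame: the origin (TCP) lies between the finger pads; the fingertips stand 8 mm ahead of it and the grasp point (between the pads) lies 11 mm behind it; z points along the fingers, y is the direction in which the jaws open and shut (so a half turn about z gives the same grasp; the last joint's range is limited). The gripper opens to 94 mm and grips with 3 to 60 N. Pads are 16 mm wide; open, the fingers measure 119 mm over their backs; the gripper's body (75 mm by 177 mm) begins 78 mm behind the grasp point.
Start: joints at [-1.17, 0.3, 1.521, -0, 1.321, -0.067], TCP at [248, -490.903, 213.446] pointing down, gripper open.
Joint ranges: [-3.03, 3.03], [-0.79, 2.21], [0.23, 2.52], [-1.04, 4.18], [0, 3.07], [-2.55, 2.55]. Speed limits (rad/s): [2.22, 2.22, 2.57, 3.14, 3.14, 3.14].

## Interface

Orientations are given as [roll, pitch, yaw] about the fixed x, y, z axes, in that order (R = Rz(yaw) Ry(pitch) Rx(roll)).
In Python, from cell import manip, cams, models gives the robot as it stands. The module is installed in compiled form; this text tells all that it offers.
- The arm moves only by the shell command python3 -m pendant 'ROWS' [OPENING] [FORCE]. ROWS is JSON, a list that holds one entry, the list of rows, each a list of 4 numbers: the shift along the tool's x, y, z in cm, then the turn about the tool's z in rad. In form: [[[x, y, z, roll], ...]]. A call has 1 to 5 rows; each row is the pose to reach, as a shift and turn from the pose commanded when the call began, along the tool's axes at that moment; what a row does not reach only later rows make up. A row lasts 1/10 s, in which the tool goes at most 50 mm and 8.59 degrees, less where a joint would pass 70% of its speed; a pose out of reach is approached as far as the arm can. A call with a gripper value outside its range is refused whole. OPENING is the opening, from -1 (shut) to 1 (fully open), so that 0 is half open, set as the call begins (- or left out, the last holds). The fingers move at their own pace and stop on an object; FORCE is the grip in N (left out, the last holds). Time passes only in rows, so rows that repeat a pose let the fingers close. It gives the time, the measured TCP pose, the force and the opening at its end, in the units of the state.
- manip.read_state(): the state, without advancing time (a new reading comes with each control period).
- cams.camera(name): name is "scene" or "top" or "wrist"; returns a dict with "frame" (384x512x3 uint8, red, green, blue), "K" (3x3 intrinsics, pixels), "pose" (4x4, takes a point from camera to world coordinates). Camera axes: x right, y down, z forward; pixel columns grow to the right and rows downward; lengths in mm; the calibration is good to about 2 mm. A picture is of the moment at which its call begins. There is no depth.
- manip.sign_off(): hands the job in, once; it reports no verdict.
Trained networks look in the newest picture that a camera, given by its name, has taken for a name from the list of things; names that differ only in an ending like _2 or _b are one class to them, and where a whole thing is asked for, a point or a joint stands for the part that bears it (a point fixed in the world has none). Each returns a list of dicts, best first, with "score" (0 to 1); they miss things now and then, are a little off and sometimes report something else, mostly with a low value. They report only what shows in the picture. A call takes as long as a camera call.
- models.regions_of(camera, name): "pixels" (384x512 bool, what is visible of it) and "point" ([column, row] in pixels, amid what is visible of it).
The state is a dict: "clock": time; "joints": joint angles; "qd": joint speeds; "effort": joint torques, N m; "eef_pos": TCP position; "eef_rot": TCP orientation; "wrist_force": force on the tool from outside, world axes, zero at the start; "moment": the same for the moment, N m; "finger_gap": finger opening in mm.
Only numpy, scipy, OpenCV 4.12 (cv2) and the standard library are available. Lean on these libraries where they do the work, as an engineer would, in place of code of your own. Each camera call takes 0.05 s, during which the arm holds its last target.

## Working session

There is one attempt and no reset: what is moved stays moved. The work goes in short steps, Python scripts to look and compute and a shell command to move; the robot and the scene stay as the last step left them, time stands still between calls to the robot, and variables do not carry over. Pictures are saved under pics/ and viewed, and the job is handed in when it is done.

```bash
mkdir -p pics
cat > h.py <<'E'
import numpy as np,cv2
from cell import manip,cams,models
def shot(n,f):
    c=cams.camera(n); cv2.imwrite('pics/'+f,cv2.cvtColor(c['frame'],cv2.COLOR_RGB2BGR)); return c
def ray(c,p):
    K=np.array(c['K']);T=np.array(c['pose']); d=T[:3,:3]@np.linalg.inv(K)@np.array([p[0],p[1],1.]); return T[:3,3],d/np.linalg.norm(d)
def atz(c,p,z):
    o,d=ray(c,p); return o+d*(z-o[2])/d[2]
def proj(c,P):
    T=np.linalg.inv(np.array(c['pose'])); q=T[:3,:3]@np.array(P,float)+T[:3,3]; q=np.array(c['K'])@q; return q[:2]/q[2]
def tri(l):
    A=np.zeros((3,3));b=np.zeros(3)
    for c,p in l:
        o,d=ray(c,p);M=np.eye(3)-np.outer(d,d);A+=M;b+=M@o
    x=np.linalg.solve(A,b); return x,[np.linalg.norm(np.cross(x-ray(c,p)[0],ray(c,p)[1])) for c,p in l]
E
python3 - <<'E'
from h import *
print(manip.read_state())
C={}
for n in ['scene','top','wrist']:
    C[n]=shot(n,n+'0.png'); print(n,np.round(C[n]['pose'],2).tolist(),np.round(C[n]['K'],0).tolist())
for t in ['stand','boss','dot','knob','bar','ring','gauze','flask','beaker','marker','slides','dishes','washer','glasses','burner']:
    for n in C:
        r=models.regions_of(n,t)
        print(t,n,[(round(float(q['score']),2),np.round(q['point'],1).tolist(),int(q['pixels'].sum())) for q in r[:3]])
print(manip.read_state()['clock'])
E
```

```text
{'clock': 0.0, 'joints': array([-1.16959907e+00,  3.00451666e-01,  1.52155811e+00, -2.03386291e-05,
        1.32070485e+00, -6.66102663e-02]), 'qd': array([9.97842802e-04, 2.69082466e-04, 5.61060001e-04, 2.28707422e-03,
       1.07210752e-04, 6.95399940e-05]), 'effort': array([-1.50591990e-03, -5.31821108e+01, -3.52735233e+01,  7.07901525e-02,
        2.45206797e-02, -3.68955239e-05]), 'eef_pos': array([ 247.90322386, -490.68683573,  212.90670599]), 'eef_rot': array([-3.14047186e+00, -5.50227884e-05,  4.67812538e-01]), 'wrist_force': array([ 0.40397148, -0.61108528, -0.22396824]), 'moment': array([-0.00055561,  0.0024033 ,  0.02662771]), 'finger_gap': 94.05999860785614}
scene [[-0.79, 0.43, -0.43, 1098.67], [0.61, 0.57, -0.55, 705.02], [0.01, -0.7, -0.71, 1043.27], [0.0, 0.0, 0.0, 1.0]] [[425.0, 0.0, 260.0], [0.0, 425.0, 189.0], [0.0, 0.0, 1.0]]
top [[0.01, -1.0, 0.05, 495.25], [-1.0, -0.01, -0.03, 13.81], [0.03, -0.05, -1.0, 1197.78], [0.0, 0.0, 0.0, 1.0]] [[407.0, 0.0, 257.0], [0.0, 407.0, 188.0], [0.0, 0.0, 1.0]]
wrist [[0.45, -0.86, -0.23, 314.18], [-0.89, -0.44, -0.11, -457.11],
[... 1048 characters left out ...]
6, [307.4, 196.8], 130)]
marker top [(0.68, [216.0, 171.0], 4112), (0.5, [237.7, 253.7], 206), (0.4, [150.8, 260.0], 952)]
marker wrist []
slides scene [(0.62, [301.0, 311.2], 1468)]
slides top [(0.65, [130.6, 144.8], 1087), (0.3, [324.1, 269.6], 87)]
slides wrist []
dishes scene [(0.71, [365.9, 236.9], 877)]
dishes top [(0.84, [152.1, 256.5], 976), (0.49, [133.8, 145.6], 1162)]
dishes wrist []
washer scene []
washer top [(0.66, [364.1, 139.0], 748)]
washer wrist []
glasses scene [(0.58, [274.1, 154.1], 83)]
glasses top [(0.7, [337.7, 213.8], 402)]
glasses wrist [(0.89, [80.2, 16.2], 722)]
burner scene [(0.88, [193.4, 251.6], 599)]
burner top [(0.96, [250.5, 111.8], 519)]
burner wrist []
2.4
```

Run:
```python
import cv2
for n in ['scene','top']:
    i=cv2.imread(f'pics/{n}0.png')
    cv2.imwrite(f'pics/{n}0b.png',cv2.resize(i[90:345,110:430] if n=='scene' else i[80:290,90:410],None,fx=2.4,fy=2.4,interpolation=cv2.INTER_CUBIC))
```

```text
(no output)
```

View pics/scene0b.png

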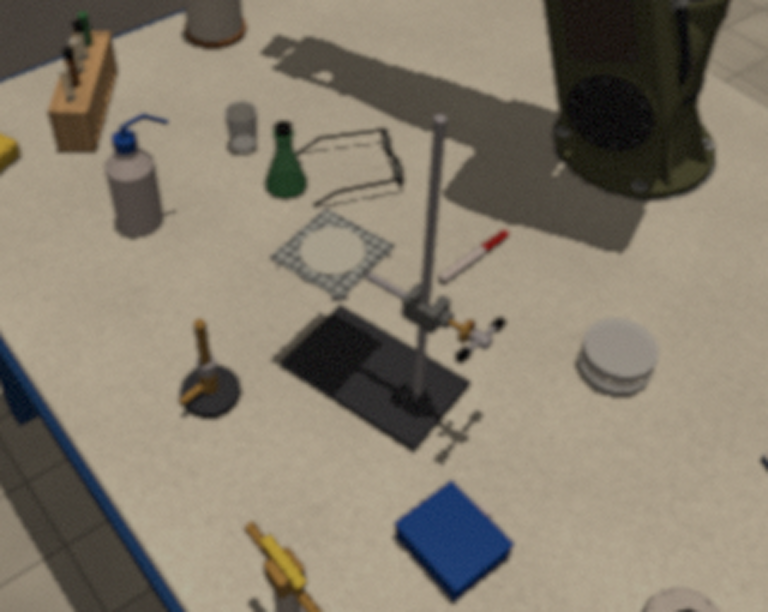

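View pics/top0b.png

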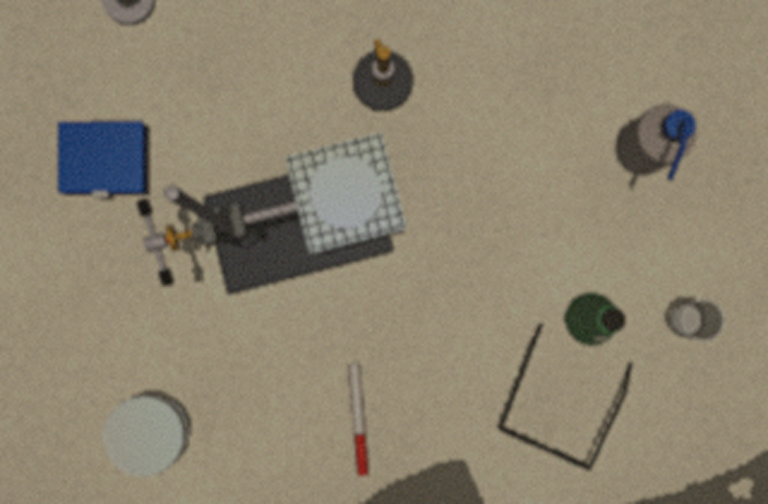

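Run:
```python
from h import *
cs=cams.camera('scene');ct=cams.camera('top')
import pickle;pickle.dump((cs,ct),open('c.pkl','wb'))
T=lambda p:(90+p[0]/2.4,80+p[1]/2.4)
S=lambda p:(110+p[0]/2.4,90+p[1]/2.4)
for n,t,s in [('knob',(165,278),(498,324)),('knob2',(145,208),(463,353)),('hub',(155,242),(481,338)),('rodtop',(172,193),(439,121)),('gauze',(345,195),(333,251)),('stopper',(614,320),(283,128)),('burnertop',(382,48),(200,325))]:
    x,e=tri([(ct,T(t)),(cs,S(s))]); print(n,np.round(x,1),np.round(e,1))
for n,t,z in [('base1',(228,293),12),('base2',(393,250),12),('base3',(205,196),12)]: print(n,atz(ct,T(t),z).round(1))
for n,s in [('c1',(413,450)),('c2',(469,383)),('c3',(277,358)),('c4',(341,307))]: print(n,atz(cs,S(s),12).round(1))
for n,s in [('flask base',(286,192)),('glassesL',(400,184)),('tip1',(317,205)),('tip2',(297,152)),('beakerbase',(242,150))]: print(n,atz(cs,S(s),0).round(1))
for n,s in [('tip1',(540,325)),('tip2',(630,365)),('glassb1',(502,427)),('glassb2',(588,466)),('beaker',(687,320))]: print(n,atz(ct,T(s),40).round(1),atz(ct,T(s),0).round(1))
# models on saved newest
```

```text
knob [530.7 232.  169. ] [0.9 0.9]
knob2 [601.5 249.8 190.2] [0.2 0.2]
hub [567.  241.1 180.7] [0. 0.]
rodtop [586.7 169.5 444.3] [0.5 0.5]
gauze [618.2  43.7 184.1] [1.2 1.2]
stopper [ 487.9 -256.   106.5] [0.1 0.1]
burnertop [784.8   7.5 137.1] [1.4 1.4]
base1 [517.7 190.   12. ]
base2 [571.1  -9.2  12. ]
base3 [635.3 219.6  12. ]
c1 [640.3 226.4  12. ]
c2 [523.1 194.2  12. ]
c3 [690.9  17.7  12. ]
c4 [575.5  -1.   12. ]
flask base [ 499.7 -239.3    0. ]
glassesL [ 352.5 -150.1    0. ]
tip1 [ 479.2 -188.6    0. ]
tip2 [ 434.1 -303.9    0. ]
beakerbase [ 499.8 -359.5    0. ]
tip1 [ 481.2 -183.9   40. ] [ 480.7 -190.8    0. ]
tip2 [ 434.2 -291.3   40. ] [ 432.1 -301.9    0. ]
glassb1 [ 360.7 -138.5   40. ] [ 356.1 -143.8    0. ]
glassb2 [ 315.2 -240.5   40. ] [ 309.  -249.2    0. ]
beaker [ 487.9 -360.3   40. ] [ 487.7 -373.3    0. ]
```

```bash
cat >> h.py <<'E'
from scipy.spatial.transform import Rotation as R
def plan(P,yaw,base=None):
    s=manip.read_state(); Rm=R.from_euler('xyz',s['eef_rot']).as_matrix()
    d=Rm.T@(np.array(P,float)-(s['eef_pos'] if base is None else base))/10
    y=s['eef_rot'][2]; t=-((yaw-y+np.pi)%(2*np.pi)-np.pi)
    print('clk',round(s['clock'],2),'pos',s['eef_pos'].round(1),'rot',s['eef_rot'].round(3),'shift cm',d.round(2),'turn',round(t,3),'F',s['wrist_force'].round(1))
E
python3 - <<'E'
from h import *
plan((400,-100,260),1.3)
plan((531,232,260),2.29)
import pickle;cs,ct=pickle.load(open('c.pkl','rb'))
S=lambda p:(110+p[0]/2.4,90+p[1]/2.4);T=lambda p:(90+p[0]/2.4,80+p[1]/2.4)
print(tri([(ct,T((680,122))),(cs,S((124,142)))]))
E
```

```text
clk 2.5 pos [ 248.  -490.9  213.5] rot [3.142 0.    0.468] shift cm [ 31.19 -28.04  -4.66] turn -0.832 F [ 0.1 -0.6  0.3]
clk 2.5 pos [ 248.  -490.9  213.5] rot [3.142 0.    0.468] shift cm [ 57.86 -51.76  -4.66] turn -1.822 F [ 0.1 -0.6  0.3]
(array([ 703.69784994, -318.90306993,  148.50255849]), [np.float64(1.4776767542068865), np.float64(1.4776767542068594)])
```

```bash
python3 -m pendant '[[[3,-2.5,-3,-0.08],[7,-6,-4.5,-0.16],[10.5,-9.5,-4.7,-0.25],[14,-12.5,-4.7,-0.33],[17.5,-15.5,-4.7,-0.42]]]' -1 10
python3 - <<'E'
from h import *
plan((400,-100,260),1.3);plan((520,225,230),2.29)
E
```

```text
clock: 3.0
eef_pos: [334.6, -271.7, 260.8]
eef_rot: [3.141, -0.0, 0.891]
wrist_force: [0.3, 0.2, 0.7]
finger_gap: 57.5
clk 3.0 pos [ 334.6 -271.7  260.8] rot [ 3.141 -0.     0.891] shift cm [17.47 -5.71  0.07] turn -0.409 F [0.3 0.2 0.7]
clk 3.0 pos [ 334.6 -271.7  260.8] rot [ 3.141 -0.     0.891] shift cm [ 50.28 -16.82   3.06] turn -1.399 F [0.3 0.2 0.7]
```

```bash
python3 -m pendant '[[[4,-1.3,0,-0.14],[8.5,-3,0,-0.28],[13,-4.5,0,-0.42],[17.5,-6,0,-0.56],[22,-7.5,0,-0.7]]]'
python3 - <<'E'
from h import *
plan((531,232,215),2.29)
E
```

```text
clock: 3.5
eef_pos: [415.3, -53.7, 260.8]
eef_rot: [3.141, 0.0, 1.593]
wrist_force: [0.7, -1.8, 0.9]
finger_gap: 17.5
clk 3.5 pos [415.3 -53.7 260.8] rot [3.141 0.    1.593] shift cm [28.3  12.21  4.58] turn -0.697 F [ 0.7 -1.8  0.9]
```

```bash
python3 -m pendant '[[[4.5,1,0,-0.14],[9,3,0,-0.28],[13.5,5,0,-0.42],[18,7,0,-0.56],[22,9,0,-0.69]]]'
python3 - <<'E'
from h import *
plan((531,232,215),2.29)
E
```

```text
clock: 4.0
eef_pos: [501.6, 168.3, 260.5]
eef_rot: [3.141, 0.0, 2.284]
wrist_force: [1.3, -1.1, 0.8]
finger_gap: 0.4
clk 4.0 pos [501.6 168.3 260.5] rot [3.141 0.    2.284] shift cm [2.89 6.39 4.56] turn -0.006 F [ 1.3 -1.1  0.8]
```

```bash
python3 -m pendant '[[[1,2.2,1.5,0],[2,4.4,3,0],[2.9,6.4,4.5,0],[2.9,6.4,4.5,0],[2.9,6.4,4.5,0]]]'
python3 - <<'E'
from h import *
plan((531,232,200),2.29)
c=shot('wrist','w1.png')
for P in [(531,232,169),(567,241,180),(601.5,250,190)]: print(proj(c,P))
for n in ['knob','bar','dot']: print(n,[(round(float(q['score']),2),np.round(q['point'],1).tolist(),int(q['pixels'].sum())) for q in models.regions_of('wrist',n)])
cs=shot('scene','s1.png');ct=shot('top','t1.png')
i=cv2.imread('pics/s1.png');cv2.imwrite('pics/s1b.png',cv2.resize(i[180:280,240:350],None,fx=6,fy=6,interpolation=cv2.INTER_CUBIC))
E
```

```text
clock: 4.5
eef_pos: [530.9, 229.4, 215.4]
eef_rot: [-3.141, -0.0, 2.278]
wrist_force: [-0.2, 0.4, 0.9]
finger_gap: 0.3
clk 4.5 pos [530.9 229.4 215.4] rot [-3.141 -0.     2.278] shift cm [0.19 0.18 1.54] turn -0.012 F [-0.2  0.4  0.9]
[252.62162007 210.13794256]
[295.27854615 234.84363679]
[338.6613827  259.20436175]
knob [(0.64, [257.0, 210.0], 315)]
bar [(0.91, [316.5, 246.3], 1249)]
dot [(0.61, [297.9, 243.4], 2276)]
```

View pics/w1.png

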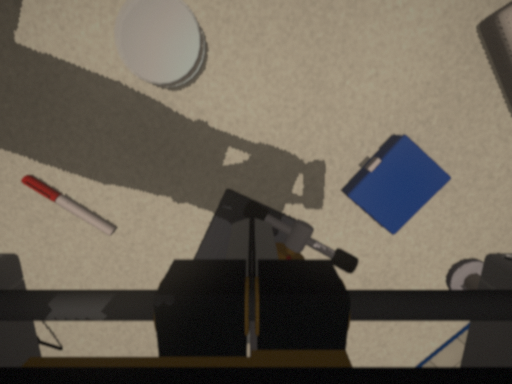

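View pics/s1b.png

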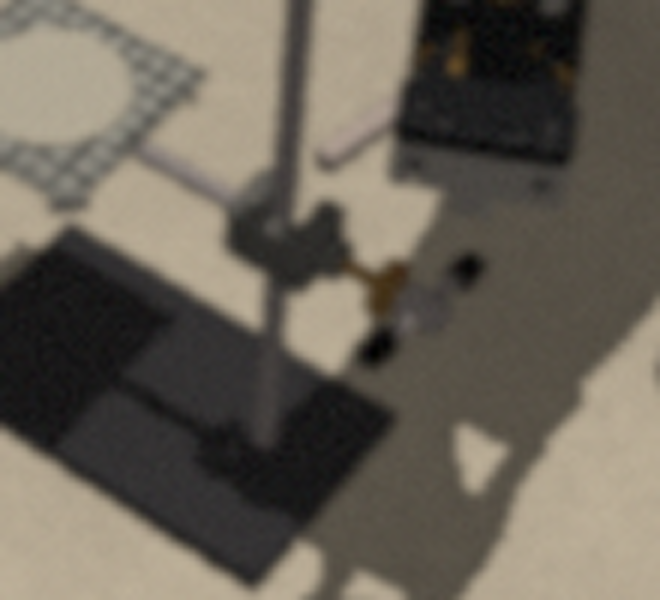

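Run:
```python
from h import *
import pickle;cs,ct=pickle.load(open('c.pkl','rb'))
for P in [(531,229.4,207),(531,229.4,304),(531,229.4,169)]:
  p=proj(cs,P);print(p,(p-[240,180])*6, proj(ct,P))
i=cv2.imread('pics/w1.png');cv2.imwrite('pics/w1b.png',cv2.resize(i[170:290,190:370],None,fx=4,fy=4,interpolation=cv2.INTER_CUBIC))
```

```text
[318.57836413 215.11639199] [471.4701848  210.69835191] [156.757042   194.89692654]
[322.83464076 189.06050935] [497.00784454  54.36305607] [147.05855298 193.23655297]
[317.05310897 224.45363036] [462.31865384 266.72178215] [160.05587865 195.46168473]
```

View pics/w1b.png

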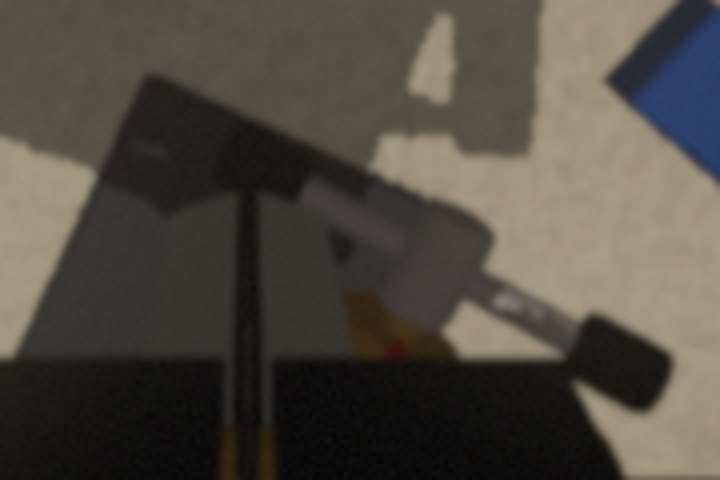

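View pics/s1.png

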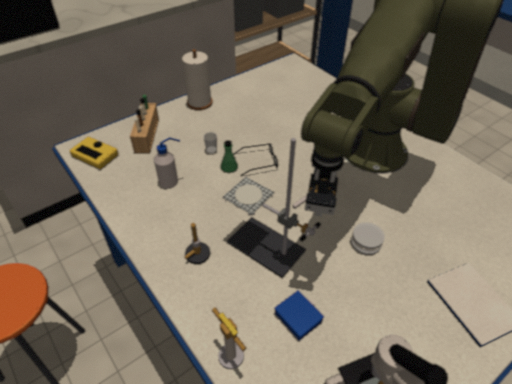

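Run:
```python
from h import *
plan((525.5,231.5,195),1.825)
```

```text
clk 4.8 pos [531.1 229.  216.2] rot [3.141 0.    2.277] shift cm [ 0.56 -0.27  2.12] turn 0.452 F [-0.5  0.3 -0.7]
```

```bash
python3 -m pendant '[[[0.3,-0.1,0,0.12],[0.6,-0.3,0.5,0.24],[0.6,-0.3,1,0.36],[0.6,-0.3,1.6,0.45],[0.6,-0.3,2.0,0.45]]]'
python3 - <<'E'
from h import *
plan((525.5,231.5,195),1.825)
c=shot('wrist','w2.png')
i=cv2.imread('pics/w2.png');cv2.imwrite('pics/w2b.png',cv2.resize(i[170:290,170:350],None,fx=4,fy=4,interpolation=cv2.INTER_CUBIC))
shot('top','t2.png')
i=cv2.imread('pics/t2.png');cv2.imwrite('pics/t2b.png',cv2.resize(i[140:240,110:220],None,fx=5,fy=5,interpolation=cv2.INTER_CUBIC))
for P in [(531,232,169),(567,241,180),(601.5,250,190)]: print(proj(c,P))
E
```

```text
clock: 5.3
eef_pos: [524.8, 231.8, 195.4]
eef_rot: [3.141, -0.0, 1.826]
wrist_force: [-0.1, -0.0, -0.1]
finger_gap: 0.8
clk 5.3 pos [524.8 231.8 195.4] rot [ 3.141 -0.     1.826] shift cm [-0.05  0.06  0.04] turn 0.001 F [-0.1 -0.  -0.1]
[258.39370488 223.40767154]
[311.76404604 229.56795889]
[368.29675549 235.27682296]
```

View pics/w2b.png

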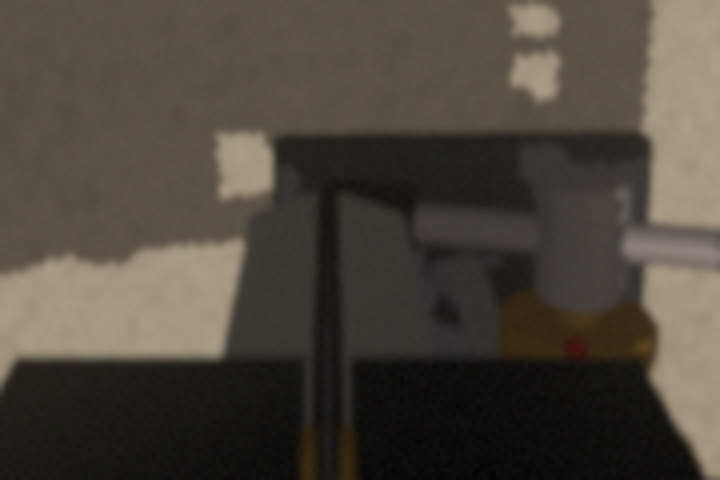

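View pics/t2b.png

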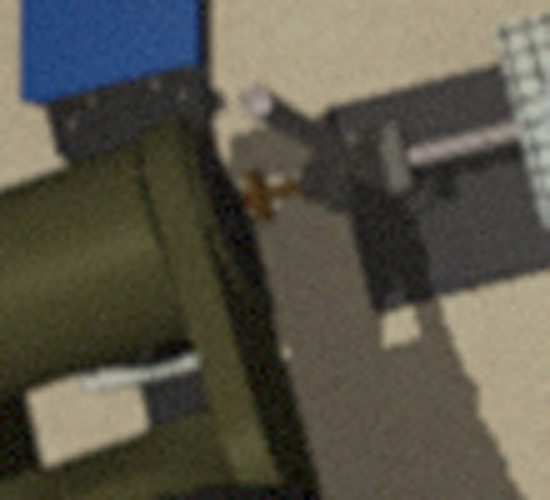

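```bash
python3 -m pendant '[[[-0.05,0.1,0.2,0],[-0.05,0.1,0.4,0],[-0.05,0.1,0.6,0],[-0.05,0.1,0.8,0],[-0.05,0.1,0.8,0]]]'; python3 -m pendant '[[[0,0,0.1,0],[0,0,0.15,0],[0,0,0.2,0],[0,0,0.2,0]]]'
```

```text
clock: 5.9
eef_pos: [525.9, 231.8, 187.2]
eef_rot: [-3.141, 0.0, 1.828]
wrist_force: [-0.2, 0.2, -0.4]
finger_gap: 0.8
clock: 6.3
eef_pos: [526.0, 231.8, 185.5]
eef_rot: [3.141, -0.0, 1.828]
wrist_force: [-0.2, 0.8, 0.6]
finger_gap: 0.4
```

```bash
python3 -m pendant '[[[0,0,0.05,0],[0,0,0.1,0],[0,0,0.15,0],[0,0,0.15,0]]]'
```

```text
clock: 6.7
eef_pos: [526.1, 231.9, 184.2]
eef_rot: [3.141, -0.0, 1.828]
wrist_force: [-0.4, -0.1, 3.6]
finger_gap: 0.4
```

```bash
python3 -m pendant '[[[0,0,0.03,0],[0,0,0.03,0]]]';python3 -c "
from cell import manip
s=manip.read_state();print(s['eef_pos'],s['wrist_force'])"
```

```text
clock: 6.9
eef_pos: [526.1, 231.9, 183.9]
eef_rot: [3.141, -0.0, 1.828]
wrist_force: [0.2, 0.2, 4.7]
finger_gap: 0.5
[526.06267396 231.88203077 183.88580153] [0.22218832 0.16755591 4.69093464]
```

```bash
python3 -m pendant '[[[0,0,0.03,0],[0,0,0.03,0]]]'
```

```text
clock: 7.1
eef_pos: [526.1, 231.9, 183.7]
eef_rot: [3.141, -0.0, 1.828]
wrist_force: [-0.3, 0.5, 5.7]
finger_gap: 0.7
```

```bash
python3 -m pendant '[[[0,0,0.03,0],[0,0,0.03,0]]]'
```

```text
clock: 7.3
eef_pos: [526.2, 231.9, 183.5]
eef_rot: [3.141, -0.0, 1.828]
wrist_force: [-1.2, -0.2, 6.3]
finger_gap: 0.6
```

Run:
```python
from h import *
shot('scene','s3.png');c=shot('wrist','w3.png')
i=cv2.imread('pics/s3.png')[190:260,270:350];j=cv2.imread('pics/w3.png')[170:290,170:350]
a=cv2.resize(i,(400,350),interpolation=cv2.INTER_CUBIC);b=cv2.resize(j,(400,350),interpolation=cv2.INTER_CUBIC)
cv2.imwrite('pics/sw3.png',np.hstack([a,b])); s=manip.read_state();print(s['clock'],s['wrist_force'],s['eef_pos'])
```

```text
7.4 [0.56238887 0.04528562 6.18029102] [526.15680271 231.89982391 183.53945343]
```

View pics/sw3.png

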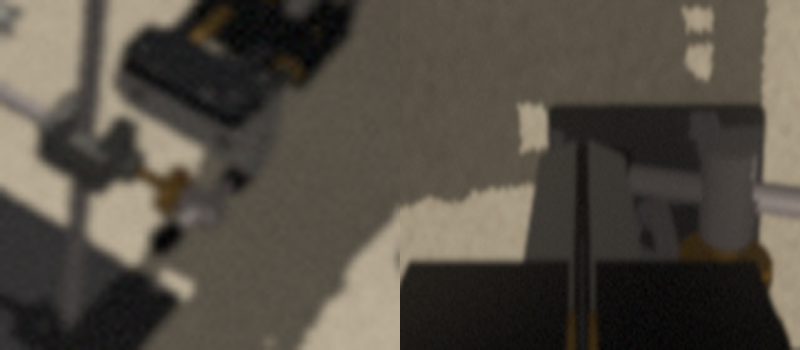

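```bash
python3 -m pendant '[[[0,0,0.03,0],[0,0,0.06,0],[0,0,0.06,0]]]'
```

```text
clock: 7.7
eef_pos: [526.2, 231.9, 183.2]
eef_rot: [3.14, -0.0, 1.828]
wrist_force: [-0.7, 1.0, 8.1]
finger_gap: 0.5
```

```bash
python3 -m pendant '[[[0,0,0.04,0],[0,0,0.04,0]]]'
```

```text
clock: 7.9
eef_pos: [526.3, 232.0, 183.0]
eef_rot: [3.14, -0.0, 1.828]
wrist_force: [-1.0, -0.4, 10.4]
finger_gap: 0.5
```

```bash
for i in 1 2 3; do python3 -m pendant '[[[0,0,0,0],[0,0,0,0],[0,0,0,0],[0,0,0,0],[0,0,0,0]]]' | grep -E 'clock|pos|wrist'; done; python3 -m pendant '[[[0,0,0,0],[0,0,0,0],[0,0,0,0]]]'
```

```text
clock: 8.4
eef_pos: [526.3, 232.0, 183.0]
wrist_force: [-2.3, 0.2, 10.6]
clock: 8.9
eef_pos: [526.3, 232.0, 183.0]
wrist_force: [-1.3, -0.4, 11.1]
clock: 9.4
eef_pos: [526.3, 232.0, 183.0]
wrist_force: [-0.7, -0.9, 9.6]
clock: 9.7
eef_pos: [526.3, 232.0, 183.0]
eef_rot: [3.14, -0.0, 1.828]
wrist_force: [-1.0, -0.8, 10.0]
finger_gap: 0.3
```

Run:
```python
from h import *
shot('scene','s4.png')
i=cv2.imread('pics/s4.png')[190:260,270:350];j=cv2.imread('pics/s1.png')[190:260,270:350]
a=cv2.resize(i,(400,350),interpolation=cv2.INTER_CUBIC);b=cv2.resize(j,(400,350),interpolation=cv2.INTER_CUBIC)
cv2.imwrite('pics/ss4.png',np.hstack([b,a]))
shot('wrist','w4.png')
for f in ['w2','w3','w4']:
  g=cv2.imread(f'pics/{f}.png').astype(int); m=(g[...,2]>g[...,1]*2)&(g[...,2]>70); m[:,:280]=0;m[:220]=0;m[:,340:]=0;m[275:]=0;ys,xs=np.nonzero(m);print(f,len(xs),xs.mean() if len(xs) else 0,ys.mean() if len(xs) else 0)
s=manip.read_state();print(s['clock'],s['wrist_force'],s['eef_pos'])
```

```text
w2 0 0 0
w3 0 0 0
w4 0 0 0
9.8 [-0.23546027  0.1054512   9.97971702] [526.28761331 231.97079718 183.0213806 ]
```

View pics/ss4.png

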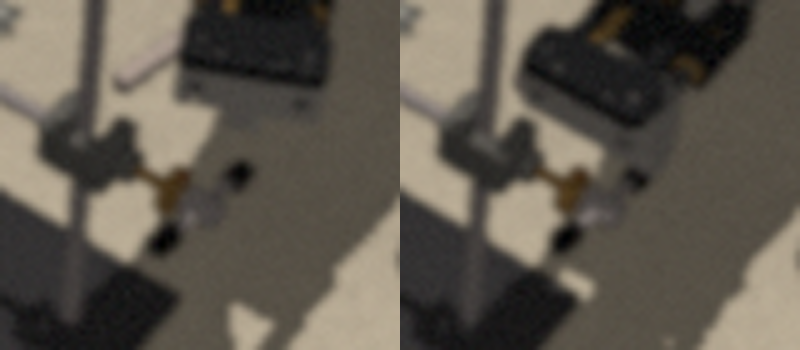

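```bash
python3 -m pendant '[[[0,0,-0.2,0],[0,0,-0.5,0],[0,0,-0.9,0],[0,0,-1.24,0],[0,0,-1.24,0]]]'
python3 - <<'E'
from h import *
shot('wrist','w5.png')
i=cv2.imread('pics/w2.png')[210:290,270:350];j=cv2.imread('pics/w5.png')[210:290,270:350]
cv2.imwrite('pics/ww5.png',np.hstack([cv2.resize(i,(390,390),interpolation=cv2.INTER_CUBIC),cv2.resize(j,(390,390),interpolation=cv2.INTER_CUBIC)]))
plan((526,232,270),1.0);plan((618,44,220),-0.2)
E
```

```text
clock: 10.3
eef_pos: [526.1, 231.9, 194.9]
eef_rot: [3.141, -0.0, 1.828]
wrist_force: [-0.5, -0.5, 0.0]
finger_gap: 0.3
clk 10.35 pos [526.  231.9 194.5] rot [ 3.141 -0.     1.828] shift cm [ 0.01  0.   -7.55] turn 0.828 F [ 0.1 -0.3  0.8]
clk 10.35 pos [526.  231.9 194.5] rot [ 3.141 -0.     1.828] shift cm [-20.51   4.12  -2.54] turn 2.028 F [ 0.1 -0.3  0.8]
```

View pics/ww5.png

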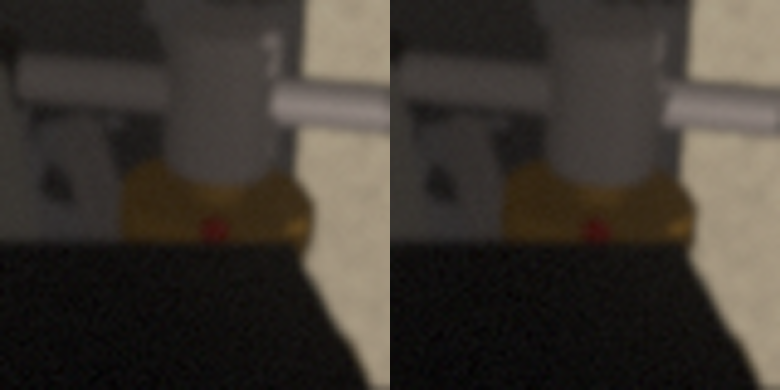

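```bash
python3 -m pendant '[[[0,-3,-2.5,0],[0,-7,-5,0],[-1,-11,-7.5,0],[-4,-13,-7.5,0.1],[-8,-14,-7.5,0.2]]]'
python3 - <<'E'
from h import *
plan((450,60,270),1.0)
E
```

```text
clock: 10.85
eef_pos: [409.5, 118.6, 270.3]
eef_rot: [3.14, -0.0, 1.627]
wrist_force: [0.4, -0.1, -1.0]
finger_gap: 0.3
clk 10.85 pos [409.5 118.6 270.3] rot [ 3.14  -0.     1.627] shift cm [-6.08  3.71  0.03] turn 0.627 F [ 0.4 -0.1 -1. ]
```

```bash
python3 -m pendant '[[[-2,1,0,0.14],[-4,2,0,0.29],[-6,3.7,0,0.43],[-7,5,0,0.57],[-8,6.5,0,0.71]]]'
python3 - <<'E'
from h import *
plan((540,35,260),0.2);plan((618,44,210),-0.2)
E
```

```text
clock: 11.35
eef_pos: [480.8, 42.0, 269.3]
eef_rot: [-3.141, 0.0, 0.911]
wrist_force: [-0.7, -0.8, -0.2]
finger_gap: 0.6
clk 11.35 pos [480.8  42.  269.3] rot [-3.141  0.     0.911] shift cm [3.08 5.11 0.93] turn 0.711 F [-0.7 -0.8 -0.2]
clk 11.35 pos [480.8  42.  269.3] rot [-3.141  0.     0.911] shift cm [ 8.57 10.72  5.93] turn 1.111 F [-0.7 -0.8 -0.2]
```

```bash
python3 -m pendant '[[[1.5,2.5,0.5,0.14],[3,5,1,0.29],[5,7,2,0.43],[7,9,3.5,0.57],[8.5,10.6,4.5,0.71]]]'
python3 - <<'E'
from h import *
plan((618,44,215),-0.2)
E
```

```text
clock: 11.85
eef_pos: [617.2, 46.0, 222.8]
eef_rot: [-3.141, 0.001, 0.202]
wrist_force: [-1.1, 0.2, 0.6]
finger_gap: -0.1
clk 11.85 pos [617.2  46.  222.8] rot [-3.141e+00  1.000e-03  2.020e-01] shift cm [0.04 0.21 0.78] turn 0.402 F [-1.1  0.2  0.6]
```

```bash
python3 -m pendant '[[[0,0.1,0.2,0.14],[0,0.2,0.4,0.28],[0,0.2,0.8,0.4],[0,0.2,0.8,0.4]]]'
python3 - <<'E'
from h import *
plan((618,44,215),-0.2)
c=shot('wrist','w6.png');print(proj(c,(618,44,185)))
r=models.regions_of('wrist','gauze');print([(q['score'],q['point'],q['pixels'].sum()) for q in r])
shot('scene','s6.png');i=cv2.imread('pics/s6.png')[150:250,200:330];cv2.imwrite('pics/s6b.png',cv2.resize(i,None,fx=5,fy=5,interpolation=cv2.INTER_CUBIC))
E
```

```text
clock: 12.25
eef_pos: [616.4, 43.8, 215.6]
eef_rot: [3.141, 0.001, -0.194]
wrist_force: [0.3, -0.7, 0.7]
finger_gap: 0.3
clk 12.25 pos [616.4  43.8 215.6] rot [ 3.141e+00  1.000e-03 -1.940e-01] shift cm [ 0.16 -0.05  0.06] turn 0.006 F [ 0.3 -0.7  0.7]
[251.45850278 218.28117369]
[(0.62, [248.0, 200.1], np.int64(15954))]
```

View pics/w6.png

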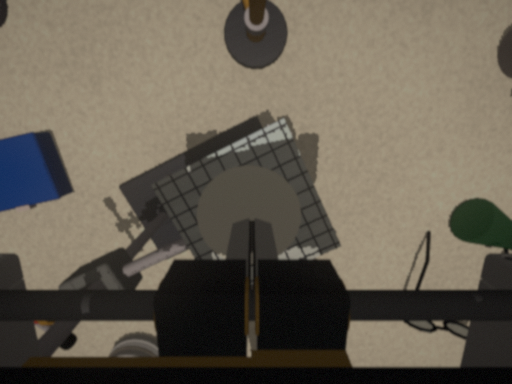

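View pics/s6b.png

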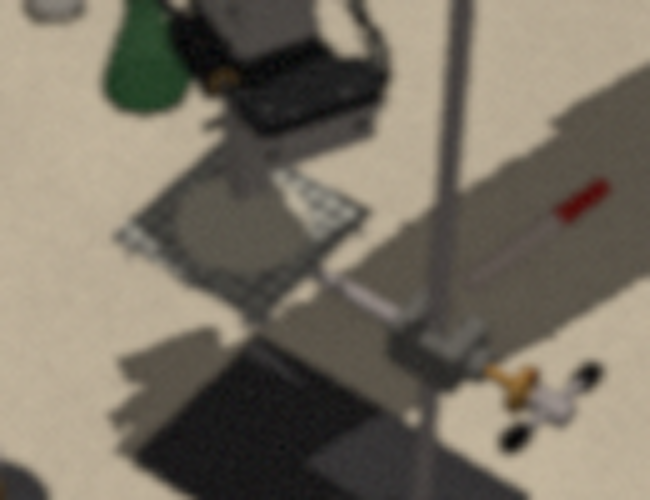

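```bash
python3 -m pendant '[[[0.1,-0.1,0.4,0],[0.2,-0.2,0.8,0],[0.2,-0.2,1.2,0],[0.2,-0.2,1.5,0],[0.2,-0.2,1.5,0]]]'; python3 -m pendant '[[[0,0,0.1,0],[0,0,0.2,0],[0,0,0.2,0]]]'
```

```text
clock: 12.9
eef_pos: [618.7, 45.4, 200.8]
eef_rot: [3.141, 0.001, -0.192]
wrist_force: [-0.5, 0.0, 0.1]
finger_gap: 0.8
clock: 13.2
eef_pos: [618.9, 45.4, 199.4]
eef_rot: [-3.142, -0.0, -0.192]
wrist_force: [0.1, 0.3, 0.2]
finger_gap: 0.4
```

```bash
python3 -m pendant '[[[0,0,0.05,0],[0,0,0.1,0],[0,0,0.15,0],[0,0,0.15,0]]]'
```

```text
clock: 13.6
eef_pos: [618.9, 45.5, 197.9]
eef_rot: [-3.142, 0.0, -0.192]
wrist_force: [0.3, 0.8, -0.8]
finger_gap: 1.0
```

```bash
python3 -m pendant '[[[0,0,0.05,0],[0,0,0.1,0],[0,0,0.1,0]]]'
```

```text
clock: 13.9
eef_pos: [619.0, 45.4, 197.2]
eef_rot: [-3.142, -0.0, -0.192]
wrist_force: [0.4, -0.7, 2.2]
finger_gap: 0.5
```

```bash
python3 -m pendant '[[[0,0,0.05,0],[0,0,0.1,0],[0,0,0.1,0]]]'
```

```text
clock: 14.2
eef_pos: [619.1, 45.4, 196.4]
eef_rot: [-3.142, -0.001, -0.192]
wrist_force: [-1.1, -1.1, 6.5]
finger_gap: 0.2
```

```bash
python3 -m pendant '[[[0,0,0.05,0],[0,0,0.1,0],[0,0,0.1,0]]]'
```

```text
clock: 14.5
eef_pos: [619.2, 45.4, 195.8]
eef_rot: [-3.141, -0.001, -0.192]
wrist_force: [-1.8, -1.3, 9.3]
finger_gap: 0.5
```

```bash
for i in 1 2; do python3 -m pendant '[[[0,0,0.01,0],[0,0,0.01,0],[0,0,0.01,0],[0,0,0.01,0],[0,0,0.01,0]]]' | grep -E 'clock|pos|wrist'; done; for i in 1 2; do python3 -m pendant '[[[0,0,0,0],[0,0,0,0],[0,0,0,0],[0,0,0,0],[0,0,0,0]]]' | grep -E 'clock|pos|wrist'; done
```

```text
clock: 15.0
eef_pos: [619.2, 45.4, 195.8]
wrist_force: [-2.4, -0.7, 8.7]
clock: 15.5
eef_pos: [619.2, 45.4, 195.7]
wrist_force: [-2.3, 0.2, 8.5]
clock: 16.0
eef_pos: [619.2, 45.4, 195.7]
wrist_force: [-1.6, -0.8, 9.8]
clock: 16.5
eef_pos: [619.2, 45.4, 195.7]
wrist_force: [-1.8, -0.6, 9.8]
```

```bash
python3 -m pendant '[[[0,0,0.03,0],[0,0,0.03,0],[0,0,0.03,0],[0,0,0.03,0],[0,0,0.03,0]]]' | grep -E 'clock|pos|wrist'; for i in 1 2; do python3 -m pendant '[[[0,0,0,0],[0,0,0,0],[0,0,0,0],[0,0,0,0],[0,0,0,0]]]' | grep -E 'clock|pos|wrist'; done;  python3 -m pendant '[[[0,0,0,0],[0,0,0,0],[0,0,0,0]]]'| grep -E 'clock|pos|wrist'
```

```text
clock: 17.0
eef_pos: [619.2, 45.4, 195.5]
wrist_force: [-1.8, 0.2, 10.4]
clock: 17.5
eef_pos: [619.2, 45.4, 195.5]
wrist_force: [-1.8, -0.1, 10.3]
clock: 18.0
eef_pos: [619.2, 45.4, 195.5]
wrist_force: [-1.6, 0.6, 9.6]
clock: 18.3
eef_pos: [619.2, 45.4, 195.5]
wrist_force: [-1.3, -1.2, 9.7]
```

```bash
python3 -m pendant '[[[0,0,-0.5,0],[0,0,-2,0],[0,0,-4,0],[0,1,-6,0],[0,4,-6,0]]]' 1 20
python3 - <<'E'
from h import *
plan((470,-254,215),-0.3)
E
```

```text
clock: 18.8
eef_pos: [612.0, 7.4, 256.9]
eef_rot: [-3.141, -0.004, -0.19]
wrist_force: [-0.2, -1.3, 0.4]
finger_gap: 37.0
clk 18.8 pos [612.    7.4 256.9] rot [-3.141 -0.004 -0.19 ] shift cm [-9.04 28.35  4.13] turn 0.11 F [-0.2 -1.3  0.4]
```

```bash
python3 -m pendant '[[[-1.5,4.5,0,0.02],[-3,9,1,0.04],[-4.5,13.5,1.5,0.06],[-6,18,2,0.08],[-7,22,3,0.1]]]'; python3 -m pendant '[[[-0.7,2.5,0.5,0],[-1.5,5,1,0],[-1.8,6.2,1.2,0],[-1.8,6.2,1.2,0]]]'
python3 - <<'E'
from h import *
c=shot('wrist','w7.png'); plan((488,-256,190),-0.3)
for P in [(488,-256,115),(488,-256,0)]: print(proj(c,P))
for n in ['wrist','top']:
  r=models.regions_of(n,'flask');print([(q['score'],q['point'],q['pixels'].sum()) for q in r])
E
```

```text
clock: 19.3
eef_pos: [499.3, -198.0, 224.6]
eef_rot: [3.142, -0.001, -0.293]
wrist_force: [2.2, -0.2, -0.1]
finger_gap: 77.2
clock: 19.7
eef_pos: [465.0, -251.3, 212.2]
eef_rot: [-3.141, 0.001, -0.294]
wrist_force: [0.9, 0.3, 0.6]
finger_gap: 94.1
clk 19.75 pos [ 465.6 -250.5  212.5] rot [-3.141  0.    -0.293] shift cm [ 2.3  -0.12  2.25] turn 0.007 F [ 0.2 -0.6  0.4]
[249.83749327 173.01862281]
[250.31158509 157.12931618]
[(0.97, [245.8, 155.9], np.int64(2134))]
[(0.65, [335.4, 215.6], np.int64(423))]
```

View pics/w7.png

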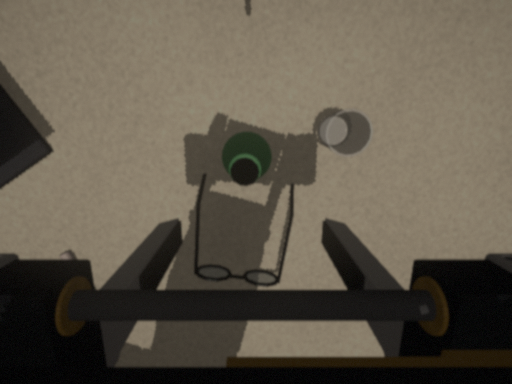

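```bash
python3 - <<'E'
from h import *
c=cams.camera('wrist');ct=cams.camera('top');cs=cams.camera('scene')
print(atz(c,(245,171),115),atz(c,(247,157),0))
import pickle;_,ct=pickle.load(open('c.pkl','rb'))
T=lambda p:(90+p[0]/2.4,80+p[1]/2.4)
print(atz(ct,T((614,320)),115),atz(ct,T((592,319)),0))
E
python3 - <<'E'
import cv2
i=cv2.imread('pics/w7.png')[120:200,200:290];cv2.imwrite('pics/w7b.png',cv2.resize(i,None,fx=6,fy=6,interpolation=cv2.INTER_CUBIC))
E
```

```text
[ 492.30089529 -250.62782924  115.        ] [ 490.66729974 -250.3166267     0.        ]
[ 488.02396615 -254.00436862  115.        ] [ 488.35582224 -255.16461756    0.        ]
```

View pics/w7b.png

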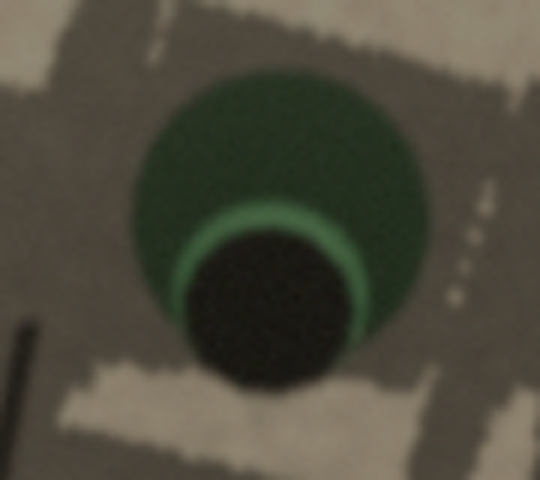

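```bash
python3 -m pendant '[[[1,0,1.5,0],[2,-0.2,3,0],[2.45,-0.4,5,0],[2.45,-0.4,6.5,0],[2.45,-0.4,6.5,0]]]'
python3 - <<'E'
from h import *
c=shot('wrist','w8.png'); plan((490.5,-252,77),-0.3)
for P in [(490.5,-252,115),(490.5,-252,0)]: print(proj(c,P))
E
```

```text
clock: 20.5
eef_pos: [489.7, -252.8, 145.6]
eef_rot: [-3.141, 0.003, -0.291]
wrist_force: [-0.5, -0.4, 0.3]
finger_gap: 93.8
clk 20.55 pos [ 490.1 -253.2  147.1] rot [-3.141e+00  1.000e-03 -2.910e-01] shift cm [ 0.01 -0.13  7.01] turn 0.009 F [-0.  -0.3  0.6]
[250.86092995 219.47192976]
[251.14003705 184.57867392]
```

View pics/w8.png

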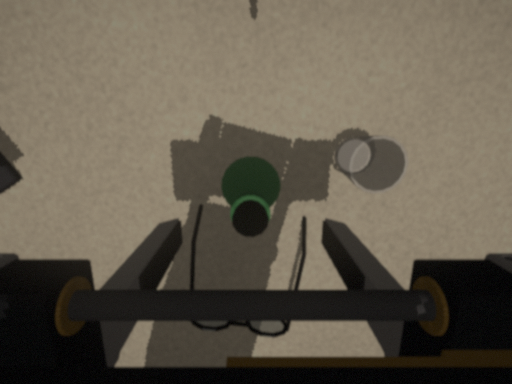

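```bash
python3 -m pendant '[[[0,-0.1,2,0],[0.05,-0.1,4,0],[0.05,-0.1,5.5,0],[0.05,-0.1,6.5,0],[0.05,-0.1,7,0]]]'; python3 -m pendant '[[[0,0,0,0],[0,0,0,0],[0,0,0,0]]]' -0.2 6;  python3 -m pendant '[[[0,0,0,0],[0,0,0,0],[0,0,0,0],[0,0,0,0],[0,0,0,0]]]' -0.6 6
```

```text
clock: 21.05
eef_pos: [491.1, -253.0, 77.5]
eef_rot: [3.142, -0.0, -0.292]
wrist_force: [-0.2, 0.8, -0.7]
finger_gap: 94.1
clock: 21.35
eef_pos: [491.2, -253.2, 78.2]
eef_rot: [3.141, -0.001, -0.292]
wrist_force: [-0.4, 0.2, -0.4]
finger_gap: 73.4
clock: 21.85
eef_pos: [490.9, -253.0, 77.4]
eef_rot: [-3.142, 0.0, -0.292]
wrist_force: [-0.9, -0.3, 0.3]
finger_gap: 33.4
```

```bash
python3 -m pendant '[[[0,0,0,0],[0,0,0,0],[0,0,0,0]]]' -1 6;  python3 -m pendant '[[[0,0,0,0],[0,0,0,0],[0,0,0,0]]]' -1 20
python3 - <<'E'
from h import *
c=shot('wrist','w9.png');shot('scene','s9.png');i=cv2.imread('pics/s9.png')[110:200,180:290];cv2.imwrite('pics/s9b.png',cv2.resize(i,None,fx=6,fy=6,interpolation=cv2.INTER_CUBIC))
E
```

```text
clock: 22.15
eef_pos: [490.8, -253.0, 77.5]
eef_rot: [-3.142, 0.0, -0.292]
wrist_force: [-0.8, 0.4, -0.0]
finger_gap: 31.6
clock: 22.45
eef_pos: [490.8, -253.0, 77.4]
eef_rot: [-3.142, 0.0, -0.292]
wrist_force: [-0.1, -0.1, -0.3]
finger_gap: 31.0
```

View pics/w9.png

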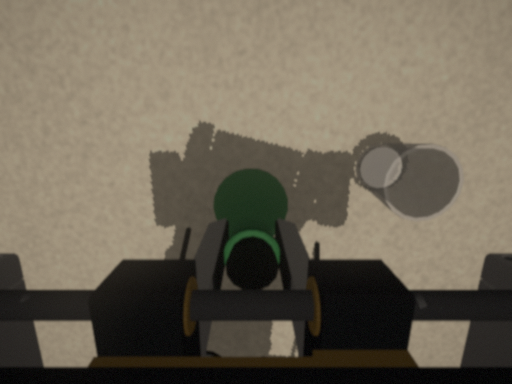

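View pics/s9b.png

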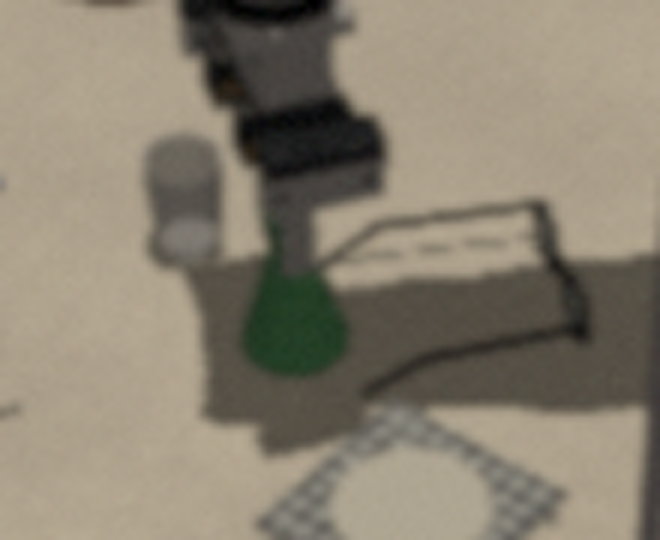

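```bash
python3 -m pendant '[[[0,0,0,0],[0,0,0,0],[0,0,-0.4,0],[0,0,-0.8,0],[0,0,-1.2,0]]]' -0.1 6;  python3 -m pendant '[[[0,0,0,0],[0,0,0,0],[0,0,0,0],[0,0,0,0]]]' -1 6;python3 -m pendant '[[[0,0,0,0],[0,0,0,0],[0,0,0,0]]]' -1 20
```

```text
clock: 23.05
eef_pos: [490.9, -253.1, 90.0]
eef_rot: [3.141, -0.0, -0.292]
wrist_force: [0.3, 0.6, -0.7]
finger_gap: 42.6
clock: 23.45
eef_pos: [491.0, -253.0, 89.6]
eef_rot: [3.142, -0.0, -0.292]
wrist_force: [-0.1, 0.1, 3.2]
finger_gap: 31.4
clock: 23.75
eef_pos: [491.0, -253.0, 89.6]
eef_rot: [3.142, -0.0, -0.292]
wrist_force: [0.3, 2.1, 5.6]
finger_gap: 30.5
```

```bash
python3 -m pendant '[[[0,0,-0.2,0],[0,0,-0.5,0],[0,0,-1,0],[0,0,-1.5,0],[0,0,-1.5,0]]]'
python3 - <<'E'
from h import *
c=shot('wrist','w10.png');shot('scene','s10.png');i=cv2.imread('pics/s10.png')[110:200,180:290];cv2.imwrite('pics/s10b.png',cv2.resize(i,None,fx=6,fy=6,interpolation=cv2.INTER_CUBIC))
E
```

```text
clock: 24.25
eef_pos: [491.1, -253.2, 105.3]
eef_rot: [3.141, -0.001, -0.292]
wrist_force: [-0.5, -0.8, -1.2]
finger_gap: 30.6
```

View pics/w10.png

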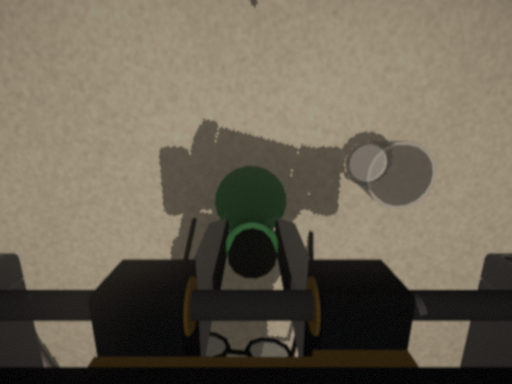

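View pics/s10b.png

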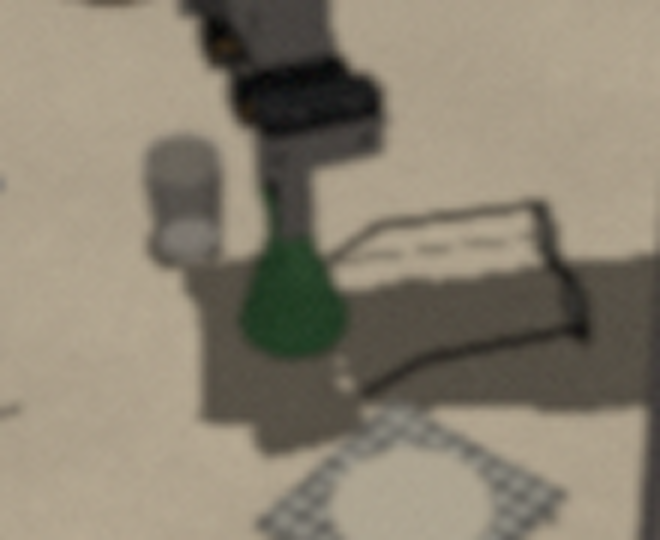

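```bash
python3 -m pendant '[[[0,0,-2,0],[0,0,-5,0],[0,0,-8.5,0],[0,0,-12,0],[0,-1,-15.5,0]]]' ; python3 -m pendant '[[[0,-2,-3,0],[0,-5,-5,0],[0,-8,-5,0],[0,-11,-5,0],[0.5,-14,-5,0]]]'
python3 - <<'E'
from h import *
plan((618.5,45,310),-0.29)
E
```

```text
clock: 24.85
eef_pos: [493.3, -243.8, 260.6]
eef_rot: [3.141, 0.0, -0.293]
wrist_force: [0.5, -0.2, -1.1]
finger_gap: 30.6
clock: 25.35
eef_pos: [538.8, -109.6, 309.5]
eef_rot: [3.142, -0.0, -0.292]
wrist_force: [0.3, -0.6, -0.9]
finger_gap: 30.6
clk 25.35 pos [ 538.8 -109.6  309.5] rot [ 3.142 -0.    -0.292] shift cm [  3.17 -17.1   -0.05] turn -0.002 F [ 0.3 -0.6 -0.9]
```

```bash
python3 -m pendant '[[[0.5,-3,0,0],[1,-6,0,0],[1.5,-9,0,0],[2,-11.5,0,0],[2.5,-14,0,0]]]' ; python3 -m pendant '[[[0.3,-1.5,0,0],[0.6,-2.6,0,0],[0.7,-3.1,0,0],[0.7,-3.1,0,0],[0.7,-3.1,0,0]]]'
python3 - <<'E'
from h import *
plan((618.5,45,295),-0.29)
c=shot('wrist','w11.png');shot('scene','s11.png');shot('top','t11.png')
print(proj(c,(618.5,45,189)))
i=cv2.imread('pics/s11.png')[110:240,180:330];cv2.imwrite('pics/s11b.png',cv2.resize(i,None,fx=4.5,fy=4.5,interpolation=cv2.INTER_CUBIC))
E
```

```text
clock: 25.85
eef_pos: [603.5, 17.2, 309.1]
eef_rot: [3.141, 0.001, -0.292]
wrist_force: [-0.7, -0.4, -1.2]
finger_gap: 30.9
clock: 26.35
eef_pos: [618.6, 43.1, 309.5]
eef_rot: [3.141, 0.0, -0.293]
wrist_force: [0.4, 0.5, -1.3]
finger_gap: 31.0
clk 26.35 pos [618.6  43.1 309.5] rot [ 3.141  0.    -0.293] shift cm [-0.06 -0.18  1.45] turn -0.003 F [ 0.4  0.5 -1.3]
[250.2183213  191.45066917]
```

View pics/w11.png

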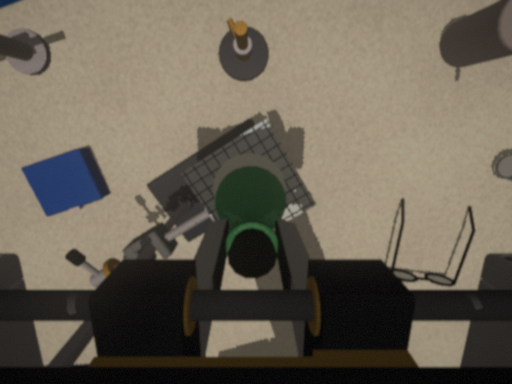

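View pics/s11b.png

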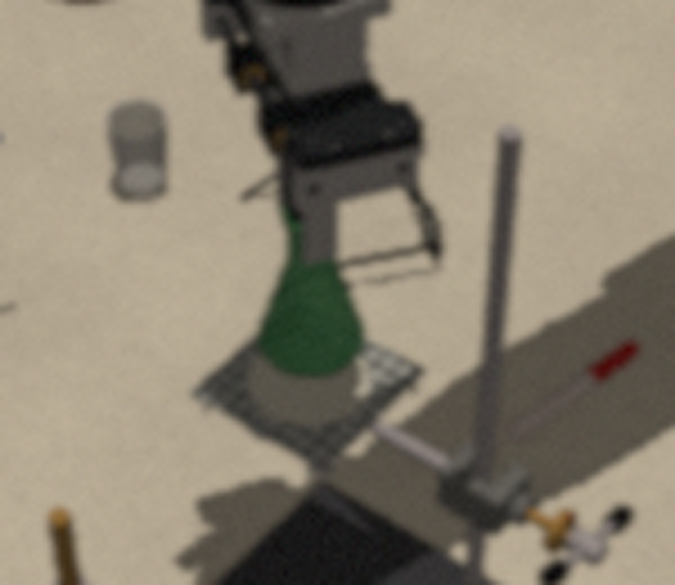

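```bash
python3 -m pendant '[[[0,-0.2,0.4,0],[0,-0.2,0.9,0],[0,-0.2,1.5,0],[0,-0.2,2,0],[0,-0.2,2.4,0]]]' ; python3 -m pendant '[[[0,0,0.1,0],[0,0,0.1,0]]]'
python3 - <<'E'
from h import *
plan((618.5,45,280),-0.29)
shot('scene','s12.png');c=shot('wrist','w12.png')
i=cv2.imread('pics/s12.png')[150:240,200:330];j=cv2.imread('pics/w12.png')[90:250,130:350]
cv2.imwrite('pics/sw12.png',np.hstack([cv2.resize(i,(400,300),interpolation=cv2.INTER_CUBIC),cv2.resize(j,(400,300),interpolation=cv2.INTER_CUBIC)]))
E
```

```text
clock: 27.0
eef_pos: [619.2, 45.6, 284.7]
eef_rot: [3.141, 0.001, -0.292]
wrist_force: [-0.7, 0.8, -1.3]
finger_gap: 31.0
clock: 27.2
eef_pos: [619.3, 45.6, 284.3]
eef_rot: [3.142, 0.0, -0.292]
wrist_force: [0.1, 0.1, -0.8]
finger_gap: 31.0
clk 27.2 pos [619.3  45.6 284.3] rot [ 3.142  0.    -0.292] shift cm [-0.06  0.09  0.43] turn -0.002 F [ 0.1  0.1 -0.8]
```

View pics/sw12.png

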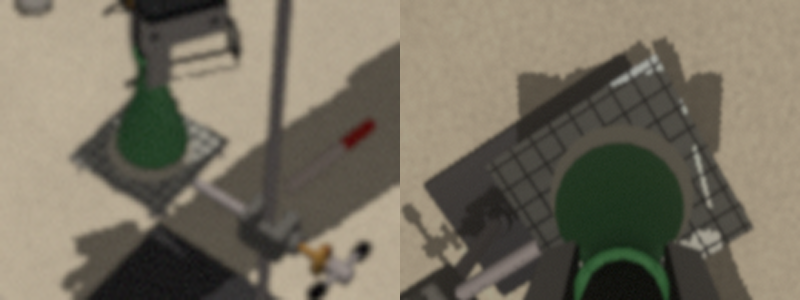

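```bash
python3 -m pendant '[[[0.1,0,0.1,0],[0.1,0,0.15,0],[0.1,0,0.2,0],[0.1,0,0.25,0],[0.1,0,0.3,0]]]'; python3 -m pendant '[[[0,0,0.05,0],[0,0,0.05,0]]]'
```

```text
clock: 27.8
eef_pos: [620.3, 45.4, 281.4]
eef_rot: [-3.142, 0.0, -0.292]
wrist_force: [0.3, -0.2, -0.7]
finger_gap: 30.5
clock: 28.0
eef_pos: [620.3, 45.4, 280.9]
eef_rot: [3.142, 0.0, -0.292]
wrist_force: [-0.4, -0.7, -1.1]
finger_gap: 31.0
```

```bash
python3 -m pendant '[[[0,0,0.05,0],[0,0,0.1,0],[0,0,0.1,0]]]'
```

```text
clock: 28.3
eef_pos: [620.3, 45.4, 279.9]
eef_rot: [3.142, 0.0, -0.292]
wrist_force: [-0.3, 0.7, -0.8]
finger_gap: 30.9
```

```bash
python3 -m pendant '[[[0,0,0.05,0],[0,0,0.05,0],[0,0,0.05,0]]]'
```

```text
clock: 28.6
eef_pos: [620.3, 45.3, 279.4]
eef_rot: [3.142, -0.0, -0.292]
wrist_force: [0.5, -0.1, -0.9]
finger_gap: 30.5
```

```bash
python3 -m pendant '[[[0,0,0.05,0],[0,0,0.05,0],[0,0,0.05,0]]]'
```

```text
clock: 28.9
eef_pos: [620.3, 45.4, 279.0]
eef_rot: [-3.141, -0.0, -0.292]
wrist_force: [-0.4, 0.6, -0.3]
finger_gap: 31.2
```

```bash
python3 -m pendant '[[[0,0,0.04,0],[0,0,0.04,0],[0,0,0.04,0]]]'
```

```text
clock: 29.2
eef_pos: [620.3, 45.4, 278.7]
eef_rot: [-3.141, -0.0, -0.292]
wrist_force: [-0.2, -0.0, 0.8]
finger_gap: 30.6
```

```bash
python3 -m pendant '[[[0,0,0.02,0],[0,0,0.02,0],[0,0,0.02,0]]]' - 5; python3 -m pendant '[[[0,0,0,0],[0,0,0,0],[0,0,0,0],[0,0,0,0]]]' -0.25 5;  python3 -m pendant '[[[0,0,0,0],[0,0,0,0],[0,0,0,0],[0,0,0,0],[0,0,0,0]]]' 0.3 5
python3 - <<'E'
from h import *
c=shot('wrist','w13.png');shot('scene','s13.png')
i=cv2.imread('pics/s13.png')[150:240,200:330];j=cv2.imread('pics/w13.png')[90:290,130:350]
cv2.imwrite('pics/sw13.png',np.hstack([cv2.resize(i,(400,300),interpolation=cv2.INTER_CUBIC),cv2.resize(j,(400,300),interpolation=cv2.INTER_CUBIC)]))
E
```

```text
clock: 29.5
eef_pos: [620.3, 45.4, 278.4]
eef_rot: [-3.142, -0.0, -0.292]
wrist_force: [1.1, 0.9, 1.6]
finger_gap: 31.6
clock: 29.9
eef_pos: [620.3, 45.3, 278.2]
eef_rot: [3.141, 0.0, -0.292]
wrist_force: [0.3, 0.4, 0.6]
finger_gap: 35.9
clock: 30.4
eef_pos: [620.3, 45.4, 278.4]
eef_rot: [-3.142, -0.0, -0.292]
wrist_force: [-1.0, -0.8, 1.0]
finger_gap: 61.2
```

View pics/sw13.png

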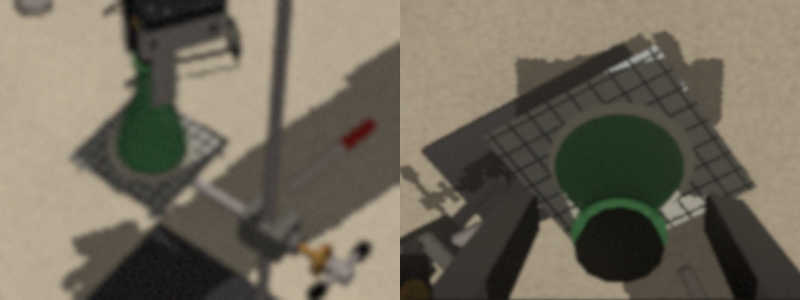

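```bash
python3 -m pendant '[[[0,0,-0.5,0],[0,0,-1.5,0],[0,0,-3,0],[0,0,-4.5,0],[0,0,-6.5,0]]]'; python3 -m pendant '[[[-1,1,-1,0],[-3,3,-1,0],[-6,6,-1,0],[-9,9,-1,0],[-12,12,-1,0]]]';python3 -m pendant '[[[-3,3,0,0],[-5,5,0,0],[-5,5,0,0],[-5,5,0,0],[-5,5,0,0]]]'
python3 - <<'E'
from h import *
cs=shot('scene','s14.png');ct=shot('top','t14.png')
i=cv2.imread('pics/s14.png')[110:260,190:350];j=cv2.imread('pics/t14.png')[80:290,90:410]
cv2.imwrite('pics/st14.png',np.hstack([cv2.resize(i,(400,375),interpolation=cv2.INTER_CUBIC),cv2.resize(j,(400,375),interpolation=cv2.INTER_CUBIC)]))
E
```

```text
clock: 31.0
eef_pos: [620.2, 45.4, 344.5]
eef_rot: [3.142, 0.0, -0.292]
wrist_force: [-0.3, 0.4, 0.2]
finger_gap: 60.7
clock: 31.5
eef_pos: [469.3, -35.5, 354.1]
eef_rot: [-3.141, -0.001, -0.292]
wrist_force: [0.4, -0.0, 0.5]
finger_gap: 61.3
clock: 32.0
eef_pos: [409.2, -68.2, 353.6]
eef_rot: [-3.141, -0.0, -0.292]
wrist_force: [0.5, 0.9, -0.4]
finger_gap: 61.1
```

View pics/st14.png

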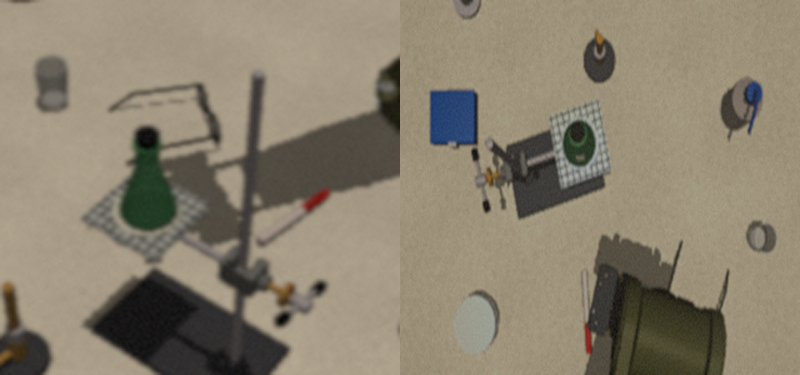

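```bash
python3 -c "
from cell import manip
print(manip.sign_off(), manip.read_state()['clock'])"
```

```text
the job is handed in; nothing more can be done
the job is handed in; nothing more can be done
```

The clamp passed both checks, and the flask is standing upright and released in the middle of the gauze. I handed the job in at about 32 s.

- **Screw check:** with the fingers shut, I pushed the tightening knob down at 9.6–11.1 N for about 1.8 s. The finger position held steady, and wrist pictures before and after show the red dot in the same place, so the screw did not turn.
- **Gauze check:** I pressed the middle of the gauze for about 3.8 s. The readings were 8.5–9.8 N for the first 2 s, which was a little light, so I pressed slightly harder and held 9.6–10.4 N for another 1.3 s or so. Height stayed steady at each setting, so the clamp did not slide.
- **Placing the flask:** my first grip closed on the flask's lip, high on the pads. I opened, moved up 12 mm and gripped again, which pushed on the fingers with about 5.6 N while the flask still stood on the bench. I then set it on the gauze with about 2–3 N of contact and let go.
- **Last pictures:** the flask is upright and centred to within 1–3 mm as far as the pictures show. Clamp, screw and ring look unchanged, and the other items I could see look undisturbed. The arm partly hid the spectacles from above, but they look undisturbed in the scene view.

Forces were read only at the end of each move, so brief peaks in between were not seen; the highest reading was 11.1 N. The first camera estimate of the gauze height was about 5 mm low, so I used the height found by touch.

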